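# Click the laser-guide cap shut all round

## Task

The laser guide of the drill press has new batteries and its grey cap has been set back on, but the rim is not clipped down yet. Go round the cap with your fingertips and press down every clip section that still stands up until all four sides have clicked shut, flush with the cap's top. Press only: do not lift, tip or push the unit away from its place, and leave the other things on the counter undisturbed.

Things in the scene. Friction and masses are not known exactly. Their poses are not given: they have to be found in the camera images.
- laser_unit: Laser-guide unit, loose on four rubber feet (about 0.9 kg): black moulded battery box 106 x 126 mm, two short lens barrels on its front (own -x) face, an aluminium split clamp ring 80 mm across at its back (+x), grey snap-fit cap on top. Origin: centre of the underside, on the counter; x from lens barrels to clamp ring, z up.
- cap_top (a point): Centre of the grey cap's flat top, 62 mm above the counter. Cap: 116 mm (unit's x) by 136 mm (y). Its middle (56 x 76 mm) and four corners (30 x 30 mm) are fixed; on each side, between the corners, the rim is a clip section 30 mm wide hinged on the middle. A loose section slopes up outwards at 0.15 to 0.36 rad, outer edge 4 to 11 mm above the top; a shut one is flush.
- clip_front_pad (a point): Point on the top face of the front clip section (the long side that carries the two lens barrels (the unit's own -x side)), at the middle of its three fine moulded ribs, where to press: midway along the 73 mm long section, 20 mm out from its hinge line, 10 mm in from its outer edge. Moves with the section: 65 to 69 mm above the counter when loose, 62 mm (level with the cap's top) when shut.
- clip_front (a joint): Angle of the front clip section in rad: 0 = standing fully up, 0.36 = clicked shut and flush. Moves freely to 0.12 and stays where left; then its lip rides on a sprung catch: 5 to 10 N at the pad to push past 0.23, where it clicks shut by itself and stays. Loose (below 0.13) at the start.
- clip_back_pad (a point): Point on the top face of the back clip section (the long side over the clamp ring (own +x side)), at the middle of its three fine moulded ribs, where to press: midway along the 73 mm long section, 20 mm out from its hinge line, 10 mm in from its outer edge. Moves with the section: 65 to 69 mm above the counter when loose, 62 mm (level with the cap's top) when shut.
- clip_back (a joint): Angle of the back clip section in rad: 0 = standing fully up, 0.36 = clicked shut and flush. Moves freely to 0.12 and stays where left; then its lip rides on a sprung catch: 5 to 10 N at the pad to push past 0.23, where it clicks shut by itself and stays. Loose (below 0.13) at the start.
- clip_left_pad (a point): Point on the top face of the left clip section (the short side at the unit's own +y), at the middle of its three fine moulded ribs, where to press: midway along the 53 mm long section, 20 mm out from its hinge line, 10 mm in from its outer edge. Moves with the section: 65 to 69 mm above the counter when loose, 62 mm (level with the cap's top) when shut.
- clip_left (a joint): Angle of the left clip section in rad: 0 = standing fully up, 0.36 = clicked shut and flush. Moves freely to 0.12 and stays where left; then its lip rides on a sprung catch: 5 to 10 N at the pad to push past 0.23, where it clicks shut by itself and stays. May be already shut at the start.
- clip_right_pad (a point): Point on the top face of the right clip section (the short side at the unit's own -y), at the middle of its three fine moulded ribs, where to press: midway along the 53 mm long section, 20 mm out from its hinge line, 10 mm in from its outer edge. Moves with the section: 65 to 69 mm above the counter when loose, 62 mm (level with the cap's top) when shut.
- clip_right (a joint): Angle of the right clip section in rad: 0 = standing fully up, 0.36 = clicked shut and flush. Moves freely to 0.12 and stays where left; then its lip rides on a sprung catch: 5 to 10 N at the pad to push past 0.23, where it clicks shut by itself and stays. Loose (below 0.13) at the start.
- block_a: Aluminium block 80 x 50 mm, 25 mm high, loose on the counter close beside the unit; origin at the centre of its underside. Not part of the job.
- block_b: Aluminium block 80 x 50 mm, 25 mm high, loose on the counter close beside the unit; origin at the centre of its underside. Not part of the job.
- stop_collar: Yellow depth-stop collar, 56 mm across, 18 mm high, loose on the counter close beside the unit; origin at the centre of its underside. Not part of the job.
- chuck: Steel keyless chuck adapter, standing, 43 mm across, 94 mm high, loose on the counter close beside the unit; origin at the centre of its underside. Not part of the job.
- oil: White oil bottle, 150 mm high, to the right, loose; origin at the centre of its underside. Not part of the job.
- chip_brush: Chip brush lying to the left, loose; origin on its underside. Not part of the job.
- spanner: Spanner lying to the right, loose; origin on its underside. Not part of the job.
Mind the look-alikes: they are no part of the job. Leave any green look-alike of the laser_unit alone.

How it is judged:
By the outcome, as a careful person would: the job done as asked, in the order asked, and still so for the second after the job is handed in, with the robot touching nothing.
It also fails if it takes over 48 s, if anything falls off the work surface, if the arm or the gripper's body presses on something with over 40 N, if the wrist force passes 120 N, or if a joint passes its speed limit or range.

## Robot

A 7-joint arm with a two-finger parallel gripper is mounted at the origin on the work surface. World frame = base frame: x ahead of the robot, y to its left, z up, the work surface at z = 0. Lengths are in m, angles in rad, forces in N, time in s.
With the tool pointing down it reaches from about 0.4 to 0.875 m from the base axis. Payload 19.3 kg.
Tool frame: the origin (TCP) lies between the finger pads; the fingertips stand 17 mm ahead of it and the grasp point (between the pads) lies 2 mm behind it (bot.tips_ahead is the z of the fingertips in the tool frame, in m); z points along the fingers, y is the direction in which the jaws open and shut (so a half turn about z gives the same grasp; the last joint's range is limited). The gripper opens to 85 mm and grips with 20 to 120 N. Pads are 22 mm wide; open, the fingers measure 114 mm over their backs; the gripper's body (76 mm by 85 mm) begins 54 mm behind the grasp point. The pads swing forward as they close: fully open they stand 13 mm farther back than shut.
Start: joints at [-1.265, 0.521, -0.036, 1.599, 0.021, 1.021, -0.113], TCP at [0.229, 0.581, 0.248] pointing down, gripper open.
Joint ranges: [-2.91, 2.91], [-0.3, 2.13], [-1.5, 1.42], [0.17, 2.43], [-1.26, 4.41], [0.16, 1.93], [-2.52, 2.52]. Speed limits (rad/s): [1.89, 1.89, 2.39, 2.39, 3.01, 3.01, 3.01].

## Interface

Orientations are given as [roll, pitch, yaw] about the fixed x, y, z axes, in that order (R = Rz(yaw) Ry(pitch) Rx(roll)).
In Python, from workcell import telemetry, cams, job, bot gives the robot as it stands.
- The arm moves only by the tool arm_command, never from a script. Its argument "deltas" is a list of rows, each a list of 7 numbers: the opening, from -1 (shut) to 1 (fully open), so that 0 is half open, then the shift along the tool's x, y, z normalised to -1 to 1, where 1 is 150 mm, then the turn, a rotation vector about the tool's x, y, z normalised to -1 to 1, where 1 is 45 degrees. In form: [[hand, tx, ty, tz, rx, ry, rz], ...]. A call has 1 to 8 rows; each row is the pose to reach, as a shift and turn from the pose commanded when the call began, along the tool's axes at that moment; what a row does not reach only later rows make up. A row lasts 1/8 s, in which the tool goes at most 62.5 mm and 10.7 degrees, less where a joint would pass 70% of its speed; a pose out of reach is approached as far as the arm can. A call with a number of a shift or a turn outside -1 to 1 is refused whole. A call with a gripper value outside its range is refused whole. The fingers move at their own pace and stop on an object; "newtons" is the grip in N (left out, the last holds). Time passes only in rows, so rows that repeat a pose let the fingers close. It gives the time, the measured TCP pose, the force and the opening at its end, in the units of the state.
- telemetry.observe(): the state, without advancing time (a new reading comes with each control period).
- cams.grab_frame(name): name is "scene" or "top" or "wrist"; returns the picture (384x512x3 uint8, blue, green, red); there is no depth.
- cams.get_calibration(name): a dict with "fx", "fy", "cx", "cy" (pixels), "k1" (the pictures are not rectified: a ray, as slopes to the right and down, at radius r is drawn at 1 + k1 r^2 times it, then the intrinsics apply), "R" (3x3) and "t" (3): a world point X has camera coordinates R X + t. Camera axes: x right, y down, z forward; pixel columns grow to the right and rows downward; lengths in m; the calibration is good to about 2 mm. A picture is of the moment at which its call begins: read the wrist's pose just before it. get_calibration takes no time and is no camera call; for the wrist camera it gives the pose at the moment of the call.
- job.job_done(): hands the job in, once; it reports no verdict.
The state is a dict: "clock": time; "qpos": joint angles; "qd": joint speeds; "joint_efforts": joint torques, N m; "position": TCP position; "tool_rot": TCP orientation; "force": force on the tool from outside, world axes, zero at the start; "moment": the same for the moment, N m; "grip_width": finger opening in m.
Only numpy, scipy, OpenCV 4.12 (cv2) and the standard library are available. Lean on these libraries where they do the work, as an engineer would, in place of code of your own. Each camera call takes 0.05 s, during which the arm holds its last target.

## Working session

There is one attempt and no reset: what is moved stays moved. The work goes in short steps, Python scripts to look and compute and a tool call to move; the robot and the scene stay as the last step left them, time stands still between calls to the robot, and variables do not carry over. Pictures are saved under pics/ and viewed, and the job is handed in when it is done.

Besides the shell and the picture viewer there is one more tool, called after ">>>" as name([rows], argument=value, ...), one row to a line, values as JSON. arm_command: Moves the arm, as the interface text tells. Its arguments: {"type":"object","properties":{"deltas":{"type":"array","items":{"type":"array","items":{"type":"number"}}},"newtons":{"type":"number"}},"required":["deltas"]}

```bash
mkdir -p pics; ls
python3 - <<'E'
from workcell import telemetry, cams, job, bot
import cv2
print(telemetry.observe())
for n in ["scene","top","wrist"]:
    c=cams.get_calibration(n); print(n,c)
    cv2.imwrite(f"pics/{n}0.png",cams.grab_frame(n))
print(bot.tips_ahead)
E
```

```text
pics
{'clock': 0.0, 'qpos': array([-1.26522765,  0.52203437, -0.03637783,  1.59998319,  0.02120324,
        1.02109078, -0.11278186]), 'qd': array([ 0.00120102,  0.00138719, -0.00083827,  0.0010644 ,  0.00189024,
        0.00103053,  0.00130419]), 'joint_efforts': array([ 6.86556778e-04, -9.27112484e+01,  1.98016874e+00, -3.69917178e+01,
        1.78694318e-02,  8.20625253e-03,  1.87167120e-05]), 'position': array([0.22926026, 0.58110243, 0.24772135]), 'tool_rot': array([-3.14046331e+00,  5.75249136e-05,  2.76587715e+00]), 'force': array([ 0.38562592, -0.14441351,  0.44375306]), 'moment': array([ 0.02688012,  0.01840933, -0.01602158]), 'grip_width': 0.08583424625034847}
scene {'fx': 389.7540423782142, 'fy': 389.7540423782142, 'cx': 252.13767187690092, 'cy': 188.14823357887707, 'k1': -0.0858794083684519, 'R': array([[ 0.87756923,  0.47923686,  0.01429258],
       [ 0.27413397, -0.47708582, -0.83500879],
       [-0.39334821,  0.7366961 , -0.55005094]]), 't': array([-0.45752143, -0.0522986 ,  1.44829782])}
top {'fx': 466.2961986597079, 'fy': 466.2961986597079, 'cx': 252.2343486570449, 'cy': 185.38586289824454, 'k1': -0.1966137271201805, 'R': array([[-0.01905986, -0.99981428, -0.00285014],
       [-0.99809649,  0.01919419, -0.05860867],
       [ 0.05865249,  0.00172764, -0.99827697]]), 't': array([0.01365064, 0.47411782, 1.62830102])}
wrist {'fx': 317.71622224572315, 'fy': 317.71622224572315, 'cx': 260.8720707054548, 'cy': 189.8338986512442, 'k1': -0.026046123306206693, 'R': array([[ 0.36867595,  0.92955735, -0.00108204],
       [ 0.89778473, -0.35577225,  0.25963182],
       [ 0.24095771, -0.09669145, -0.96570707]]), 't': array([-0.62451581, -0.0329751 ,  0.37933197])}
0.017
```

View pics/scene0.png

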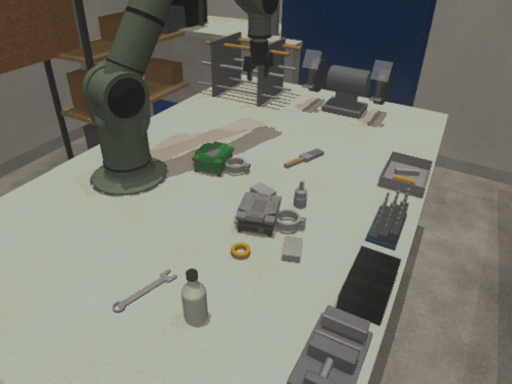

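View pics/top0.png

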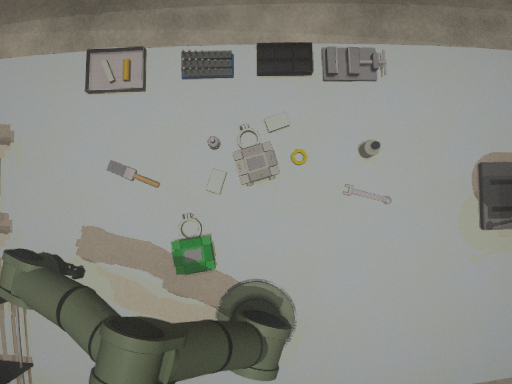

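View pics/wrist0.png

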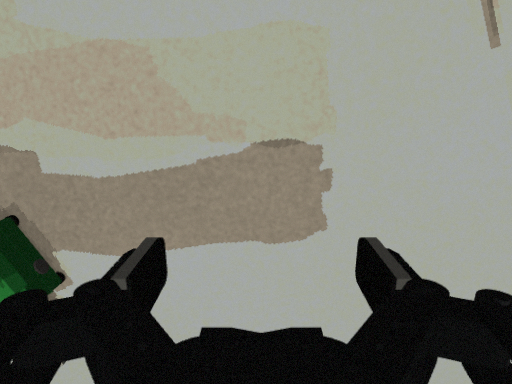

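The unit is at top-view pixel (257,162) and scene-view (260,212). The green look-alike is at top (193,254). I'll zoom in on the unit.

```bash
cat > h.py <<'E'
import numpy as np, cv2
from workcell import telemetry, cams, job, bot
def K(c): return np.array([[c['fx'],0,c['cx']],[0,c['fy'],c['cy']],[0,0,1]])
def ray(c,p):
    u=cv2.undistortPoints(np.array([[p]],float),K(c),np.array([c['k1'],0,0,0,0.]))[0,0]
    R=np.array(c['R']); t=np.array(c['t'])
    return -R.T@t, R.T@np.array([u[0],u[1],1])
def plane(c,p,z):
    o,d=ray(c,p); return o+d*(z-o[2])/d[2]
def proj(c,X):
    R=np.array(c['R'])
    q,_=cv2.projectPoints(np.array(X,float).reshape(-1,3),cv2.Rodrigues(R)[0],np.array(c['t']),K(c),np.array([c['k1'],0,0,0,0.]))
    return q.reshape(-1,2)
E
python3 - <<'E'
from h import *
c=cams.get_calibration('top')
for p in [(257,162),(249,138),(215,181),(277,122),(299,157),(213,142),(372,148)]: print(p,plane(c,p,0.06 if p[0]==257 else 0.03).round(3))
a=cv2.imread('pics/top0.png')[100:210,190:320]; b=cv2.imread('pics/scene0.png')[170:270,210:320]
cv2.imwrite('pics/z1.png',cv2.resize(a,None,fx=6,fy=5.45,interpolation=2)[:600]) 
cv2.imwrite('pics/z1.png',cv2.resize(a,None,fx=5.4,fy=5.4,interpolation=2))
cv2.imwrite('pics/z2.png',cv2.resize(b,None,fx=6,fy=6,interpolation=2))
E
```

```text
(257, 162) [ 0.552 -0.013  0.06 ]
(249, 138) [0.64  0.013 0.03 ]
(215, 181) [0.491 0.134 0.03 ]
(277, 122) [ 0.696 -0.087  0.03 ]
(299, 157) [ 0.57  -0.161  0.03 ]
(213, 142) [0.629 0.14  0.03 ]
(372, 148) [ 0.598 -0.424  0.03 ]
```

View pics/z1.png

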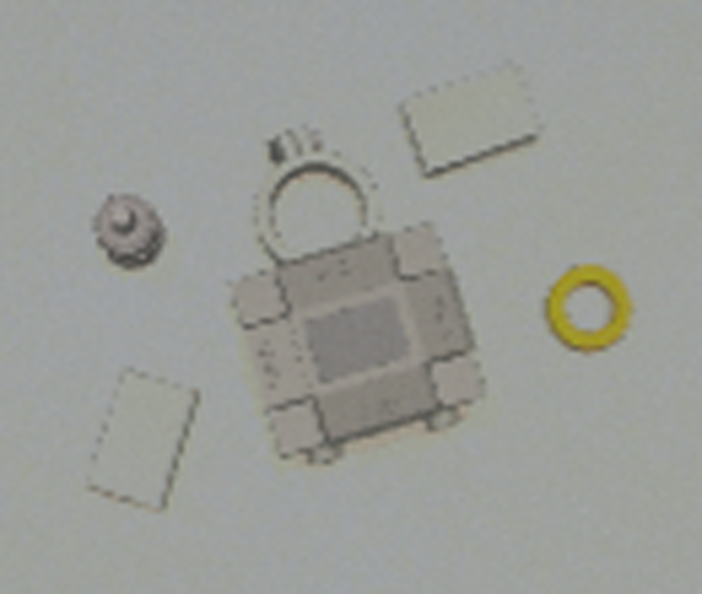

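View pics/z2.png

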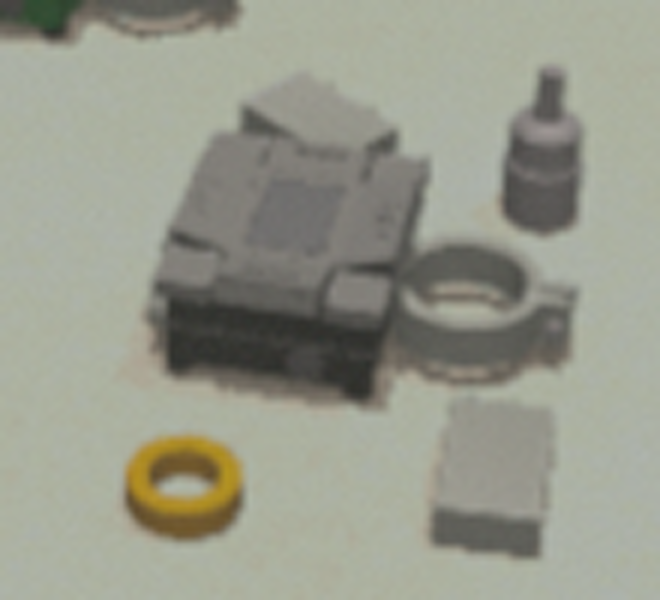

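Run:
```python
from h import *
from scipy.spatial.transform import Rotation as Ro
c=cams.get_calibration('wrist'); s=telemetry.observe()
T=Ro.from_euler('xyz',s['tool_rot']).as_matrix()
o=-np.array(c['R']).T@c['t']
print('cam in tool',T.T@(o-s['position']), 'fwd in tool',T.T@np.array(c['R'])[2])
t=cams.get_calibration('top')
q=[(233,282),(440,222),(483,398),(280,462)]
P=[plane(t,(190+(x+.5)/5.4-.5,100+(y+.5)/5.4-.5),.062) for x,y in q]
P=np.array(P);print(P.round(4),P.mean(0))
for i in range(4):
  d=P[(i+1)%4]-P[i]; print(np.linalg.norm(d),np.arctan2(d[1],d[0])%(np.pi/2))
```

```text
cam in tool [ 0.06554592  0.00018918 -0.12641192] fwd in tool [-2.59556268e-01 -5.61961674e-04  9.65727823e-01]
[[ 0.5884  0.0693  0.062 ]
 [ 0.6244 -0.0633  0.062 ]
 [ 0.5112 -0.0881  0.062 ]
 [ 0.473   0.0414  0.062 ]] [ 0.54922912 -0.01019821  0.062     ]
0.13744086758760377 0.26520642028841124
0.11587757103959925 0.21541705422597168
0.13498489749789472 0.2868577716453502
0.11870165990246485 0.2375749896695573
```

>>> arm_command([
  [1,-0.3,-0.25,0,0,0,0],
  [1,-0.6,-0.5,0,0,0,0],
  [1,-0.89,-0.76,0,0,0,0],
  [1,-0.89,-0.76,0,0,0,0],
])

```text
clock: 0.65
position: [0.3142, 0.4226, 0.2486]
tool_rot: [-3.141, 0.001, 2.76]
force: [-0.4, 0.9, 0.6]
grip_width: 0.0852
```

>>> arm_command([
  [1,-0.3,-0.25,0,0,0,0],
  [1,-0.6,-0.5,0,0,0,0],
  [1,-0.89,-0.76,0,0,0,0],
  [1,-0.89,-0.76,0,0,0,0],
])

```text
clock: 1.15
position: [0.3957, 0.268, 0.2484]
tool_rot: [-3.141, 0.001, 2.76]
force: [-0.1, 1.0, 0.4]
grip_width: 0.0854
```

>>> arm_command([
  [1,-0.3,-0.25,0,0,0,0],
  [1,-0.6,-0.5,0,0,0,0],
  [1,-0.89,-0.76,0,0,0,0],
  [1,-0.89,-0.76,0,0,0,0],
])

```text
clock: 1.65
position: [0.4777, 0.1134, 0.2482]
tool_rot: [-3.141, 0.001, 2.761]
force: [0.1, -0.1, -1.4]
grip_width: 0.0855
```

>>> arm_command([
  [1,-0.3,-0.25,0,0,0,0.2],
  [1,-0.6,-0.5,0,0,0,0.4],
  [1,-0.89,-0.76,0,0,0,0.6],
  [1,-0.89,-0.76,0,0,0,0.8],
  [1,-0.89,-0.76,0,0,0,1],
  [1,-0.89,-0.76,0,0,0,1],
])

```text
clock: 2.4
position: [0.5589, -0.037, 0.248]
tool_rot: [-3.141, -0.0, 1.983]
force: [-0.0, 0.7, 0.4]
grip_width: 0.0854
```

>>> arm_command([
  [1,0,0,0,0,0,0.19],
  [1,0,0,0,0,0,0.19],
  [1,0,0,0,0,0,0.19],
])

```text
clock: 2.78
position: [0.5588, -0.0382, 0.2483]
tool_rot: [-3.142, -0.0, 1.837]
force: [0.1, 0.7, -0.8]
grip_width: 0.0853
```

Run:
```python
from h import *
s=telemetry.observe();print(s['clock'],s['position'],s['tool_rot'],s['qpos'],s['force'])
import json
c=cams.get_calibration('wrist')
im=cams.grab_frame('wrist'); cv2.imwrite('pics/w1.png',im)
np.savez('w1.npz',**{k:np.array(v) for k,v in c.items()})
```

```text
2.775 [ 0.55879323 -0.03817836  0.24827061] [-3.14156229e+00 -1.34661541e-04  1.83693703e+00] [-0.32122661  0.44407965  0.3907411   1.7897193  -0.20308486  0.94738321
  0.4206812 ] [ 0.09338399  0.65441465 -0.77451785]
```

View pics/w1.png

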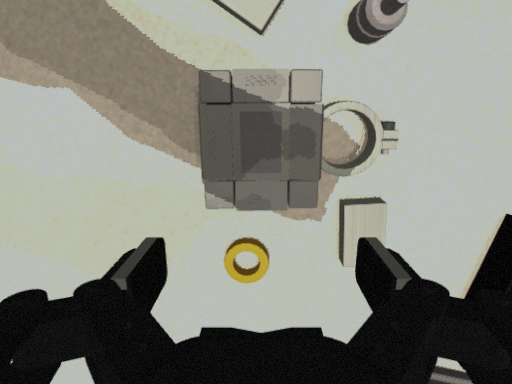

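Run:
```python
from h import *
c={k:v for k,v in np.load('w1.npz').items()}
im=cv2.imread('pics/w1.png')
z=cv2.resize(im[55:225,185:340],None,fx=3.5,fy=3.5,interpolation=2)
z=cv2.convertScaleAbs(z,alpha=1.8)
cv2.imwrite('pics/w1z.png',z)
```

```text
(no output)
```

View pics/w1z.png

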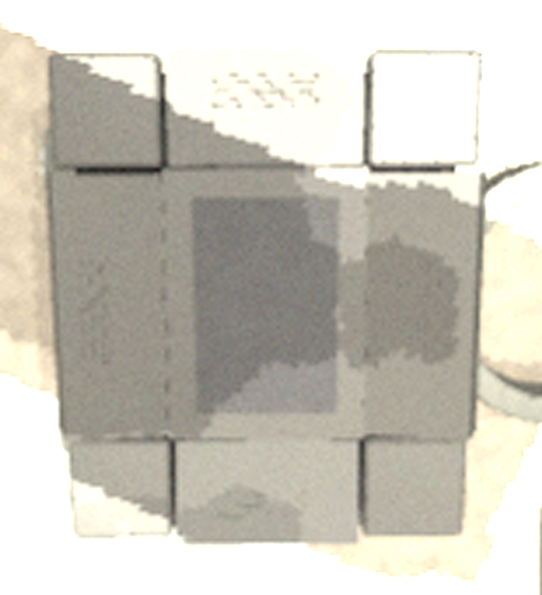

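Run:
```python
from h import *
c={k:v for k,v in np.load('w1.npz').items()}
q=[(50,54),(480,52),(463,535),(72,536)]
P=np.array([plane(c,(185+(x+.5)/3.5-.5,55+(y+.5)/3.5-.5),.062) for x,y in q])
print(P.round(4),P.mean(0))
for i in range(4):
  d=P[(i+1)%4]-P[i]; print(np.linalg.norm(d),np.arctan2(d[1],d[0])%(np.pi/2))
# square fits of hinge-line intersection: inner corners
q=[(160,168),(366,168),(362,437),(172,437)]
P=np.array([plane(c,(185+(x+.5)/3.5-.5,55+(y+.5)/3.5-.5),.062) for x,y in q])
print(P.mean(0),[np.linalg.norm(P[(i+1)%4]-P[i]) for i in range(4)])
```

```text
[[ 0.4779  0.0403  0.062 ]
 [ 0.5879  0.0706  0.062 ]
 [ 0.6245 -0.059   0.062 ]
 [ 0.5129 -0.0896  0.062 ]] [ 0.5508233  -0.00942173  0.062     ]
0.11415680725648741 0.2686938595864678
0.13469967731308305 0.2752301951311782
0.11570334208476471 0.26717931379927684
0.13452321041275525 0.2637432728130027
[ 0.55045944 -0.00937642  0.062     ] [np.float64(0.055977994781609454), np.float64(0.07505515786036096), np.float64(0.05485873704560331), np.float64(0.0750793322823454)]
```

>>> arm_command([
  [-1,-0.187,0,0,0,0,0],
  [-1,-0.187,0,0.2,0,0,0],
  [-1,-0.187,0,0.4,0,0,0],
  [-1,-0.187,0,0.6,0,0,0],
  [-1,-0.187,0,0.8,0,0,0],
  [-1,-0.187,0,0.9,0,0,0],
  [-1,-0.187,0,0.9,0,0,0],
], newtons=20)

```text
clock: 3.7
position: [0.5657, -0.0659, 0.1129]
tool_rot: [-3.14, -0.0, 1.832]
force: [0.3, -0.3, 1.1]
grip_width: 0.0001
```

Run:
```python
from h import *
s=telemetry.observe();print(s['clock'],s['position'],s['tool_rot'],s['force'],s['grip_width'])
cv2.imwrite('pics/w2.png',cams.grab_frame('wrist'))
im=cams.grab_frame('scene');cv2.imwrite('pics/s2.png',cv2.resize(im[130:270,190:340],None,fx=4,fy=4,interpolation=2))
```

```text
3.7 [ 0.56572972 -0.06594695  0.11288797] [-3.14046149e+00 -3.52811363e-04  1.83211018e+00] [ 0.32316427 -0.33119891  1.10105606] 5.95972745547236e-05
```

View pics/w2.png

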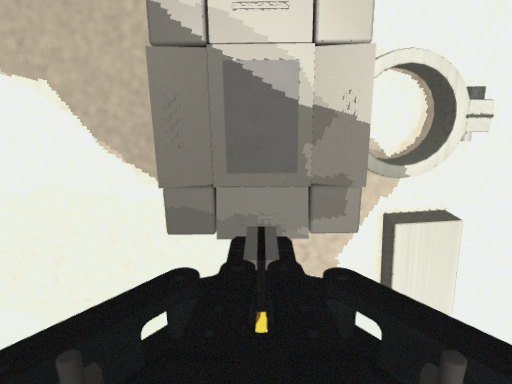

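View pics/s2.png

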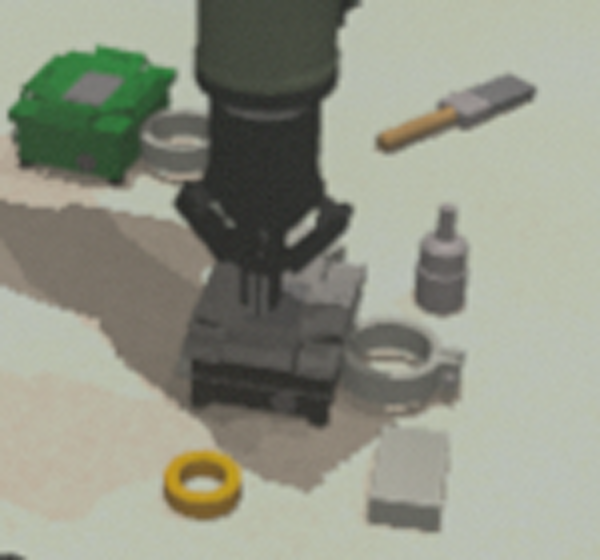

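>>> arm_command([
  [-1,0,0,0.08,0,0,0],
  [-1,0,0,0.14,0,0,0],
  [-1,0,0,0.16,0,0,0],
  [-1,0,0,0.175,0,0,0],
  [-1,0,0,0.185,0,0,0],
])

```text
clock: 4.42
position: [0.5661, -0.066, 0.0856]
tool_rot: [3.141, 0.0, 1.831]
force: [0.2, -0.6, 3.4]
grip_width: 0.0001
```

>>> arm_command([
  [-1,0,0,0.007,0,0,0],
  [-1,0,0,0.013,0,0,0],
  [-1,0,0,0.013,0,0,0],
])

```text
clock: 4.8
position: [0.5663, -0.0663, 0.0841]
tool_rot: [3.141, 0.001, 1.831]
force: [-0.6, -2.2, 6.0]
grip_width: 0.0002
```

Contact is building and the section is on the catch. I'll keep going down.

>>> arm_command([
  [-1,0,0,0.007,0,0,0],
  [-1,0,0,0.013,0,0,0],
  [-1,0,0,0.013,0,0,0],
])

```text
clock: 5.18
position: [0.5663, -0.0664, 0.082]
tool_rot: [3.141, 0.001, 1.831]
force: [-0.0, -2.3, 4.1]
grip_width: -0.0001
```

>>> arm_command([
  [-1,0,0,0.007,0,0,0],
  [-1,0,0,0.013,0,0,0],
  [-1,0,0,0.013,0,0,0],
])

```text
clock: 5.55
position: [0.5658, -0.0656, 0.0795]
tool_rot: [-3.141, -0.0, 1.831]
force: [-0.4, -0.0, -1.3]
grip_width: -0.0004
```

>>> arm_command([
  [-1,0,0,-0.1,0,0,0],
  [-1,0,0,-0.2,0,0,0],
  [-1,0.2,0.17,-0.2,0,0,0],
  [-1,0.387,0.325,-0.2,0,0,0],
  [-1,0.387,0.325,-0.2,0,0,0],
  [-1,0.387,0.325,-0.2,0,0,0],
])

```text
clock: 6.3
position: [0.5981, 0.0023, 0.1104]
tool_rot: [3.141, 0.0, 1.831]
force: [-0.3, -0.7, 0.6]
grip_width: 0.0
```

```bash
cat > st.py <<'E'
from h import *
import sys
s=telemetry.observe();print(s['clock'],s['position'],s['tool_rot'],s['force'])
y=.268;d=np.array(s['position'])[:2]-[.5506,-.0094]
print('unit frame',np.cos(y)*d[0]+np.sin(y)*d[1],-np.sin(y)*d[0]+np.cos(y)*d[1])
if len(sys.argv)>1:
    n=sys.argv[1]
    a=cams.grab_frame('wrist');b=cams.grab_frame('scene')
    b=cv2.resize(b[150:270,200:330],(416,384),interpolation=2)
    o=np.hstack([a,b]);cv2.imwrite(f'pics/{n}.png',cv2.resize(o,(800,331),interpolation=cv2.INTER_AREA))
E
python3 st.py m3
```

```text
6.3 [0.59808207 0.00228097 0.1104442 ] [3.14120338e+00 4.31767285e-04 1.83097184e+00] [-0.26879053 -0.7257287   0.58141045]
unit frame 0.048880238838437125 -0.0013094270232638806
```

View pics/m3.png

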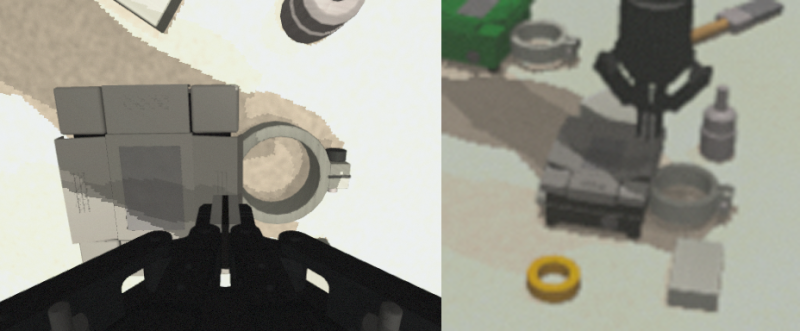

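>>> arm_command([
  [-1,0,0,0.08,0,0,0],
  [-1,0,0,0.13,0,0,0],
  [-1,0,0,0.15,0,0,0],
  [-1,0,0,0.163,0,0,0],
  [-1,0,0,0.17,0,0,0],
])

```text
clock: 7.02
position: [0.5983, 0.0026, 0.0845]
tool_rot: [3.141, 0.0, 1.831]
force: [-1.8, 0.6, 7.9]
grip_width: 0.0004
```

>>> arm_command([
  [-1,0,0,0.007,0,0,0],
  [-1,0,0,0.013,0,0,0],
  [-1,0,0,0.013,0,0,0],
])

```text
clock: 7.4
position: [0.5986, 0.0027, 0.0828]
tool_rot: [3.14, 0.0, 1.831]
force: [-0.7, 0.2, 6.1]
grip_width: 0.0003
```

>>> arm_command([
  [-1,0,0,0.007,0,0,0],
  [-1,0,0,0.013,0,0,0],
  [-1,0,0,0.013,0,0,0],
])

```text
clock: 7.78
position: [0.5987, 0.0028, 0.0806]
tool_rot: [3.14, 0.0, 1.831]
force: [1.9, 0.6, 3.8]
grip_width: -0.0
```

>>> arm_command([
  [-1,0,0,0.007,0,0,0],
  [-1,0,0,0.01,0,0,0],
  [-1,0,0,0.01,0,0,0],
])

```text
clock: 8.15
position: [0.598, 0.0027, 0.0789]
tool_rot: [-3.141, -0.0, 1.831]
force: [-0.4, 0.7, 7.3]
grip_width: 0.0002
```

>>> arm_command([
  [-1,0,0,-0.1,0,0,0],
  [-1,0,0,-0.2,0,0,0],
  [-1,0.01,-0.2,-0.2,0,0,0],
  [-1,0.01,-0.45,-0.2,0,0,0],
  [-1,0.01,-0.647,-0.2,0,0,0],
  [-1,0.01,-0.647,-0.2,0,0,0],
  [-1,0.01,-0.647,-0.2,0,0,0],
])

```text
clock: 9.02
position: [0.5049, -0.0206, 0.1095]
tool_rot: [3.14, 0.0, 1.831]
force: [0.2, 0.8, 0.3]
grip_width: -0.0005
```

```bash
python3 st.py m4
```

```text
9.025 [ 0.50490365 -0.02056078  0.10949695] [3.14021818e+00 9.19617808e-05 1.83133293e+00] [0.20101684 0.75631034 0.32430003]
unit frame -0.04702051115104375 0.001338181374203674
```

View pics/m4.png

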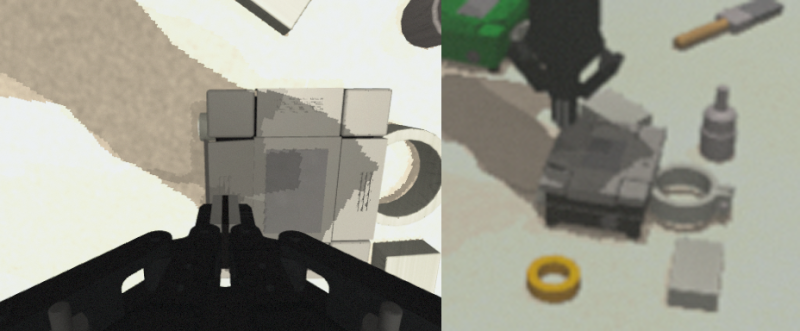

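>>> arm_command([
  [-1,0,0,0.08,0,0,0],
  [-1,0,0,0.13,0,0,0],
  [-1,0,0,0.15,0,0,0],
  [-1,0,0,0.16,0,0,0],
  [-1,0,0,0.165,0,0,0],
])

```text
clock: 9.75
position: [0.5036, -0.0209, 0.0841]
tool_rot: [-3.141, -0.0, 1.831]
force: [-5.0, -0.3, 10.1]
grip_width: 0.0
```

>>> arm_command([
  [-1,0,0,0.007,0,0,0],
  [-1,0,0,0.013,0,0,0],
  [-1,0,0,0.013,0,0,0],
])

```text
clock: 10.12
position: [0.5036, -0.021, 0.0822]
tool_rot: [-3.141, -0.0, 1.831]
force: [-3.0, -0.9, 5.0]
grip_width: 0.0001
```

>>> arm_command([
  [-1,0,0,0.007,0,0,0],
  [-1,0,0,0.013,0,0,0],
  [-1,0,0,0.013,0,0,0],
])

```text
clock: 10.5
position: [0.504, -0.0208, 0.0801]
tool_rot: [3.142, 0.0, 1.831]
force: [-1.1, -0.1, 0.2]
grip_width: -0.0003
```

>>> arm_command([
  [-1,0,0,0.007,0,0,0],
  [-1,0,0,0.01,0,0,0],
  [-1,0,0,0.01,0,0,0],
])

```text
clock: 10.88
position: [0.5041, -0.0208, 0.0789]
tool_rot: [3.141, -0.0, 1.831]
force: [-2.0, 0.2, 8.5]
grip_width: -0.0002
```

>>> arm_command([
  [-1,0,0,-0.15,0,0,0],
  [-1,0,0,-0.4,0,0,0],
  [-1,-0.3,0.315,-0.7,0,0,0],
  [-1,-0.6,0.315,-0.8,0,0,0],
  [-1,-0.6,0.315,-0.8,0,0,0],
  [-1,-0.6,0.315,-0.8,0,0,0],
])

```text
clock: 11.62
position: [0.5725, -0.0954, 0.1982]
tool_rot: [-3.141, -0.0, 1.831]
force: [0.5, 0.7, -0.4]
grip_width: -0.0001
```

```bash
python3 st.py m5
python3 - <<'E'
from h import *
c=cams.get_calibration('wrist'); im=cams.grab_frame('wrist')
np.savez('w5.npz',**{k:np.array(v) for k,v in c.items()}); cv2.imwrite('pics/w5.png',im)
y=.268;C=np.array([.5506,-.0094,0]);ex=np.array([np.cos(y),np.sin(y),0]);ey=np.array([-np.sin(y),np.cos(y),0])
q=proj(c,[C+a*.058*ex+b*.068*ey+[0,0,.062] for a in(-1,1) for b in(-1,1)]);print(q)
x0,y0=(q.min(0)-12).astype(int);x1,y1=(q.max(0)+12).astype(int);x0=max(x0,0);y0=max(y0,0)
z=im[y0:y1,x0:x1];f=590/z.shape[0]
cv2.imwrite('pics/w5z.png',cv2.convertScaleAbs(cv2.resize(z,None,fx=f,fy=f,interpolation=2),alpha=1.2))
E
```

```text
11.625 [ 0.57250115 -0.09540881  0.19824775] [-3.14111725e+00 -4.63507843e-04  1.83085796e+00] [ 0.46853544  0.72357707 -0.39231824]
unit frame -0.0016560873533460474 -0.08873800376468215
[[193.47397131 161.88339173]
 [182.55539265 -20.71547436]
 [332.12165131 160.77204417]
 [340.49129057 -22.2517574 ]]
```

View pics/m5.png

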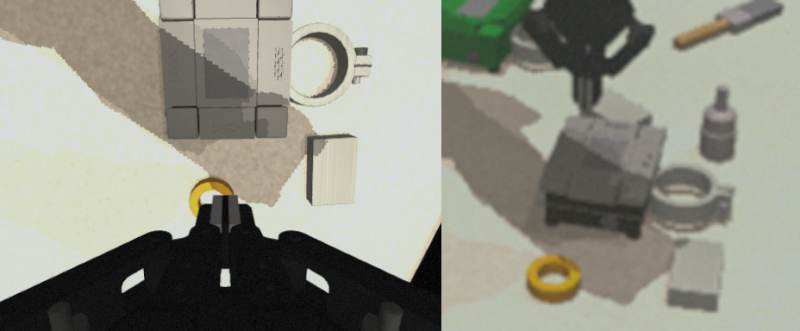

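View pics/w5z.png

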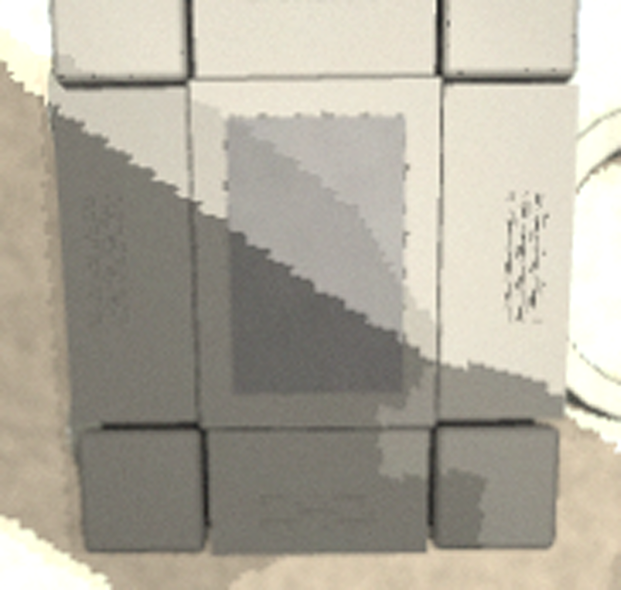

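>>> arm_command([
  [-1,0.205,0.01,0,0,0,0],
  [-1,0.205,0.01,0.3,0,0,0],
  [-1,0.205,0.01,0.6,0,0,0],
  [-1,0.205,0.01,0.75,0,0,0],
  [-1,0.205,0.01,0.775,0,0,0],
  [-1,0.205,0.01,0.785,0,0,0],
  [-1,0.205,0.01,0.785,0,0,0],
])

```text
clock: 12.65
position: [0.5668, -0.0654, 0.0818]
tool_rot: [3.14, 0.0, 1.831]
force: [0.1, 0.1, -0.5]
grip_width: 0.0001
```

>>> arm_command([
  [-1,0,0,0.006,0,0,0],
  [-1,0,0,0.012,0,0,0],
  [-1,0,0,0.012,0,0,0],
])

```text
clock: 13.02
position: [0.5663, -0.0655, 0.0792]
tool_rot: [3.142, 0.0, 1.831]
force: [-0.1, 0.6, -0.2]
grip_width: 0.0002
```

The right section is down: no contact at TCP heights where it resisted before. Next I'll probe the left section.

>>> arm_command([
  [-1,0,0,-0.2,0,0,0],
  [-1,0.2,0,-0.25,0,0,0],
  [-1,0.5,0,-0.25,0,0,0],
  [-1,0.775,0,-0.25,0,0,0],
  [-1,0.775,0,-0.2,0,0,0],
  [-1,0.775,0,-0.1,0,0,0],
  [-1,0.775,0,-0.06,0,0,0],
  [-1,0.775,0,-0.05,0,0,0],
])

```text
clock: 14.02
position: [0.5363, 0.0458, 0.0859]
tool_rot: [-3.141, 0.0, 1.83]
force: [0.4, -0.9, 0.4]
grip_width: -0.0
```

>>> arm_command([
  [-1,0,0,0.01,0,0,0],
  [-1,0,0,0.018,0,0,0],
  [-1,0,0,0.018,0,0,0],
])

```text
clock: 14.4
position: [0.5365, 0.0468, 0.084]
tool_rot: [3.141, 0.0, 1.831]
force: [-0.1, -0.5, -0.5]
grip_width: 0.0001
```

>>> arm_command([
  [-1,0,0,0.01,0,0,0],
  [-1,0,0,0.018,0,0,0],
  [-1,0,0,0.018,0,0,0],
])

```text
clock: 14.78
position: [0.5364, 0.0469, 0.0811]
tool_rot: [-3.142, 0.0, 1.831]
force: [-0.4, 0.2, -0.7]
grip_width: -0.0002
```

```bash
python3 st.py m6
```

```text
14.775 [0.53639151 0.046855   0.08112909] [-3.14152400e+00  1.13886272e-05  1.83121227e+00] [-0.35389431  0.2395754  -0.68421144]
unit frame 0.0011952291524817953 0.05800929284771095
```

View pics/m6.png

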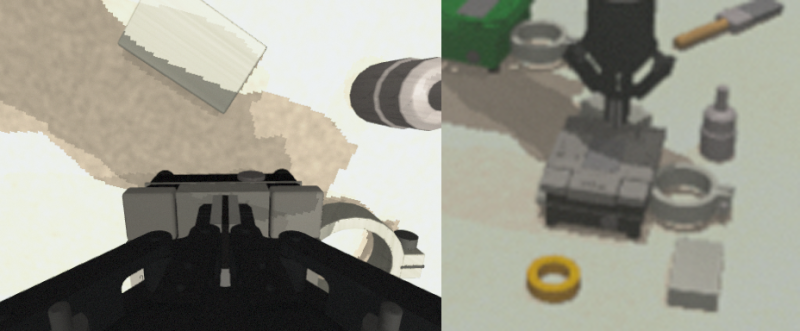

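>>> arm_command([
  [-1,0,0,-0.2,0,0,0],
  [-1,0,0,-0.5,0,0,0],
  [-1,0,0,-0.8,0,0,0],
  [-1,0,0,-1,0,0,0],
  [-1,0,0,-1,0,0,0],
])

```text
clock: 15.5
position: [0.5373, 0.047, 0.2332]
tool_rot: [3.138, -0.0, 1.831]
force: [0.5, 0.3, -0.7]
grip_width: 0.0001
```

>>> arm_command([
  [-1,0.3,-0.2,0,0,0,0],
  [-1,0.6,-0.4,0,0,0,0],
  [-1,1,-0.6,0,0,0,0],
  [-1,1,-0.6,0,0,0,0],
  [-1,1,-0.6,0,0,0,0],
])

```text
clock: 16.12
position: [0.4107, 0.1686, 0.2309]
tool_rot: [-3.141, 0.0, 1.832]
force: [0.9, 0.3, -0.3]
grip_width: -0.0002
```

Run:
```python
from h import *
s=telemetry.observe();print(s['clock'],s['position'],s['force'])
t=cams.grab_frame('top');b=cams.grab_frame('scene')
a=cv2.resize(t[100:210,190:320],(400,338),interpolation=2)
d=cv2.resize(b[170:270,210:320],(390,338),interpolation=2)
cv2.imwrite('pics/f1.png',np.hstack([a,d]))
t0=cv2.imread('pics/top0.png')[100:210,190:320]
cv2.imwrite('pics/f2.png',np.hstack([cv2.resize(t0,(400,338),interpolation=2),a]))
```

```text
16.125 [0.4107238  0.16863794 0.2308618 ] [ 0.91645689  0.25859211 -0.27631221]
```

View pics/f1.png

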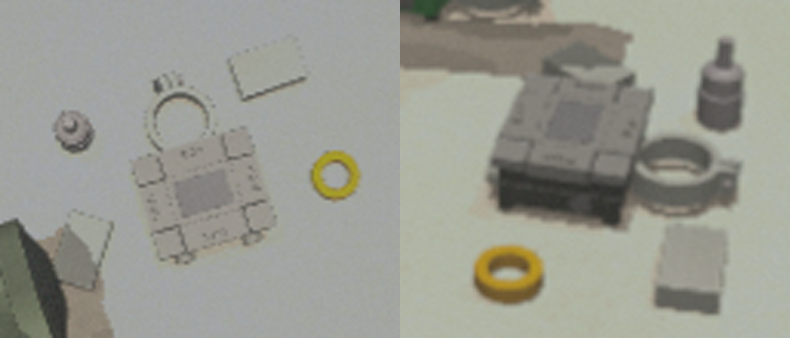

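View pics/f2.png

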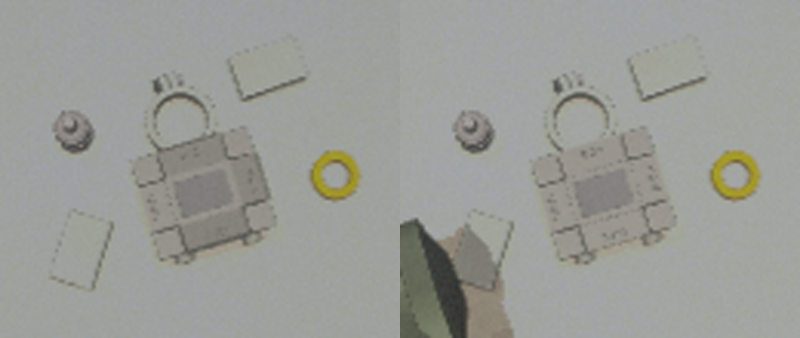

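In the after view, all four sections have the same brightness as the fixed corners. In the before view, the front, back and right sections were darker. The unit and its neighbours haven't moved, so I'm handing in.

```bash
python3 -c "
from workcell import job; print(job.job_done())"
```

```text
the job is handed in; nothing more can be done
None
```

All four sides of the cap are shut, and the job was handed in at about 16 s of the 48 s allowed. I pressed the right, back and front sections with the closed fingertips. The highest force reading at the end of a step was about 11 N.

- **Right, back and front:** resistance on each fell off as the section went past its catch. The back and front then met a hard stop at the cap-top height. Going back over the right section, I felt no contact at the height where it had resisted before.
- **Left:** it was already shut. I probed it down to about 2 mm above the cap top and felt no contact, so I did not press it.
- **Final pictures:** in the top view all four sections are as bright as the fixed corners. Before pressing, the front, back and right sections were darker. The unit and the things close around it look unmoved. I did not recheck the oil bottle, spanner and brush, but the arm's path kept clear of them.

No check failed or disagreed. The close-up wrist picture alone could not settle flushness, because a raised edge shifts by only about a pixel there. I relied on the force readings and the top view instead.

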